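# Find and seat the rocking organiser lid

### The arm

A 7-joint arm with a two-finger parallel gripper is mounted at the origin on the work surface. World frame = base frame: x ahead of the robot, y to its left, z up, the work surface at z = 0. Lengths are in mm, angles in rad, forces in N, time in s.
With the tool pointing down it reaches from about 425 to 1025 mm from the base axis. Payload 9.4 kg.
Tool frame: the origin (TCP) lies between the finger pads; the fingertips stand 17 mm ahead of it and the grasp point (between the pads) lies 2 mm behind it (arm.tip_extent is the distance from the TCP to the fingertips, in mm); z points along the fingers, y is the line along which they close (so a half turn about z gives the same grasp; the last joint's range is limited). The gripper opens to 85 mm and grips with 20 to 120 N. Pads are 22 mm wide; open, the fingers measure 114 mm over their backs; the gripper's body (76 mm by 85 mm) begins 54 mm behind the grasp point. The pads swing forward as they close: fully open they stand 13 mm farther back than shut.
Start: joints at [-1.205, 0.599, -0.003, 1.599, 0.002, 0.943, -0.08], TCP at [310.645, 655.076, 248.275] pointing down, gripper open.
Joint ranges: [-2.57, 2.57], [-0.35, 1.97], [-1.29, 1.29], [0.11, 2.56], [-1.05, 4.19], [0.11, 1.86], [-2.63, 2.63]. Speed limits (rad/s): [2.22, 2.22, 3.01, 3.01, 3.14, 3.14, 3.14].

### API

Orientations are given as a unit quaternion [x, y, z, w].
In Python, from bench import sensors, optics, order, arm gives the robot as it stands.
- The arm moves only by the tool carry_out, never from a script. Its argument "plan" is a list that holds one entry, the list of rows, each a list of 7 numbers: the opening, from -1 (shut) to 1 (fully open), then the shift along the tool's x, y, z in cm, then the turn, a rotation vector about the tool's x, y, z in degrees. A call has 1 to 20 rows; each row is the pose to reach, as a shift and turn from the pose commanded when the call began, along the tool's axes at that moment; what a row does not reach only later rows make up. A row lasts 1/8 s, in which the tool goes at most 62.5 mm and 10.7 degrees, less where a joint would pass 70% of its speed; a pose out of reach is approached as far as the arm can. A call with a gripper value outside its range is refused whole. The fingers move at their own pace and stop on an object; "force" is the grip in N (left out, the last holds). Time passes only in rows, so rows that repeat a pose let the fingers close. It gives the time, the measured TCP pose, the force, the opening and the grip force at its end, in the units of the state.
- sensors.read_state(): the state, without advancing time (a new reading comes with each control period).
- optics.camera(name): name is "scene" or "side" or "wrist"; returns a dict with "image" (384x512x3 uint8, red, green, blue), "fovy" (degrees; the focal length in pixels is half the picture's height over the tangent of half this angle, whatever the lens; pixels are square), "cx", "cy" (the principal point, pixels), "dist_coeffs" ([k1, k2, p1, p2, k3] as OpenCV has them; the pictures are not rectified), "origin" and "rotation" of the camera in the world; the wrist camera has in their place "tool_from_camera" (4x4, takes a point from camera to tool coordinates, whose origin is the TCP and whose axes are the flange's). Camera axes: x right, y down, z forward; pixel columns grow to the right and rows downward; lengths in mm; the calibration is good to about 2 mm. A picture is of the moment at which its call begins: read the wrist's pose just before it. There is no depth.
- order.job_done(): hands the job in; it is judged then, once.
The state is a dict: "time": time; "q": joint angles; "dq": joint speeds; "joint_torque": joint torques, N m; "tcp_pos": TCP position; "orientation": TCP orientation; "ft_force": force on the tool from outside, world axes, zero at the start; "ft_torque": the same for the moment, N m; "finger_gap": finger opening in mm; "finger_force": force on a finger pad.
Only numpy, scipy, OpenCV 4.12 (cv2) and the standard library are available. Lean on these libraries where they do the work, as an engineer would, in place of code of your own. Each camera call takes 0.05 s, during which the arm holds its last target. There are 200 camera calls.

### The job

One of the four identical bamboo lids on the game organiser is not fully home: it rocks. Press the lids near their short ends with closed fingertips to find the one that rocks under the press, then press that lid down in its middle until it is fully home and lies level without rocking. Do not lift or pull out any lid, and leave the meeples, dice tray, jar and timer where they stand.

Things in the scene. Friction and masses are not known exactly. Their poses are not given: they have to be found in the camera images.
- organiser: fixed bamboo block 146 x 412 x 44 mm (x, y, z), drawer front and knob on its -x face; origin at the centre of its underside. On its deck, in a row along y: four identical lidded boxes fixed at y = -164, -86, 86, 164 mm and, at y = 0, an open bay with two meeples. The boxes' heights differ by up to 6 mm, so a lid's height does not tell whether it is home.
- lid_a: one of four identical loose bamboo lids, a flat slab 120 x 62 x 11 mm (x, y, z; x along the organiser's x), 60 g; origin at the centre of its underside. It lies in its box with 1 mm of play all round, its top 4 to 9 mm above the box's rim and 63 to 69 mm above the work surface. Which lid lies in which place varies; exactly one is not home.
- lid_a_top (a point): centre of the top face of lid_a. Of all four lids: A lid that is home lies on ledges at its two short ends and gives no way when pressed.
- lid_b: one of four identical loose bamboo lids, a flat slab 120 x 62 x 11 mm (x, y, z; x along the organiser's x), 60 g; origin at the centre of its underside. It lies in its box with 1 mm of play all round, its top 4 to 9 mm above the box's rim and 63 to 69 mm above the work surface. Which lid lies in which place varies; exactly one is not home.
- lid_b_top (a point): centre of the top face of lid_b. Of all four lids: The one lid that is not home rests level, 4.5 mm too high, on a stiff catch: a flat post 24 mm long in x under its middle.
- lid_c: one of four identical loose bamboo lids, a flat slab 120 x 62 x 11 mm (x, y, z; x along the organiser's x), 60 g; origin at the centre of its underside. It lies in its box with 1 mm of play all round, its top 4 to 9 mm above the box's rim and 63 to 69 mm above the work surface. Which lid lies in which place varies; exactly one is not home.
- lid_c_top (a point): centre of the top face of lid_c. Of all four lids: The lid not home, pressed with 2 to 10 N near a short end (40 to 52 mm from its centre), tips about 0.1 rad until that end stops; let go, it falls back level.
- lid_d: one of four identical loose bamboo lids, a flat slab 120 x 62 x 11 mm (x, y, z; x along the organiser's x), 60 g; origin at the centre of its underside. It lies in its box with 1 mm of play all round, its top 4 to 9 mm above the box's rim and 63 to 69 mm above the work surface. Which lid lies in which place varies; exactly one is not home.
- lid_d_top (a point): centre of the top face of lid_d. Of all four lids: The lid not home, pressed in its middle (within 8 mm) with over 14 N (20 N is ample), sinks 4.5 mm onto its ledges, stops firmly and stays down.
- meeple_1: bystander: acrylic meeple, 26 mm wide, 10 mm thick, 30 mm tall, standing in the organiser's middle bay (top 74 mm above the work surface); origin at the centre of its underside
- meeple_2: bystander: acrylic meeple, 26 mm wide, 10 mm thick, 30 mm tall, standing in the organiser's middle bay (top 74 mm above the work surface); origin at the centre of its underside
- meeple_3: bystander: acrylic meeple, 26 mm wide, 10 mm thick, 30 mm tall, standing on the table beside the organiser; origin at the centre of its underside
- meeple_4: bystander: acrylic meeple, 26 mm wide, 10 mm thick, 30 mm tall, standing on the table beside the organiser; origin at the centre of its underside
- dice_tray: bystander: black metal dice tray 200 x 160 x 30 mm, origin at the centre of its underside
- jar: bystander: frosted glass jar, 76 mm in diameter, 100 mm tall, origin at the centre of its underside
- timer: bystander: grey plastic timer 70 x 100 x 45 mm with a toggle switch on top (to 65 mm), origin at the centre of its underside

How it is judged (in metres and radians):
On the way, in this order (a step that is already met when the one before it is completed fails the run):
1. the lid that is not home is rocked by a press near one of its short ends (angle between any of lid_a, lid_b, lid_c, lid_d's own z axis and vertical above 0.05 rad), for 0.02 s.
2. that lid has been pressed down home and lies level (angle between each of lid_a, lid_b, lid_c, lid_d's own z axis and vertical below 0.02 rad and distance of any of lid_a_top, lid_b_top, lid_c_top, lid_d_top from where it was at the start of the episode above 0.0035 m), for 0.2 s.
At the end, for the whole second after the job is handed in: The lid that rocked has gone down (its top at least 3.5 mm from where it began), all four lids lie level within 0.02 rad, at rest and within 8 mm of where they began, and the bystanders stand within 20 mm of where they began (all of step 2 and distance of each of lid_a, lid_b, lid_c, lid_d from where it was at the start of the episode below 0.008 m and linear speed of each of lid_a, lid_b, lid_c, lid_d below 0.02 m/s and distance of each of meeple_1, meeple_2, meeple_3, meeple_4, dice_tray, jar, timer from where it was at the start of the episode below 0.02 m); the robot touches nothing.
It fails at once if a lid is lifted, carried or pulled out (its centre moves more than 15 mm) (distance of any of lid_a, lid_b, lid_c, lid_d from where it was at the start of the episode above 0.015 m).
It fails at once if a bystander is moved more than 30 mm or tipped (distance of any of meeple_1, meeple_2, meeple_3, meeple_4, dice_tray, jar, timer from where it was at the start of the episode above 0.03 m or angle between any of meeple_1, meeple_2, meeple_3, meeple_4, dice_tray, jar, timer's own z axis and vertical above 0.6 rad).
It also fails if it takes over 45 s, if anything falls off the work surface, if the arm or the gripper's body presses on something with over 40 N, if the wrist force passes 120 N, or if a joint passes its speed limit or range.

## Working session

There is one attempt and no reset: what is moved stays moved. The work goes in short steps, Python scripts to look and compute and a tool call to move; the robot and the scene stay as the last step left them, time stands still between calls to the robot, and variables do not carry over. Pictures are saved under pics/ and viewed, at most 10 in all, crops included, and the job is handed in when it is done.

Besides the shell and the picture viewer there is one more tool, called after "Request:" as name(argument=value, ...) on one line, values as JSON. carry_out: Moves the arm, as the interface text tells. Its arguments: {"type":"object","properties":{"plan":{"type":"array","items":{"type":"array","items":{"type":"array","items":{"type":"number"}}}},"force":{"type":"number"}},"required":["plan"]}

```bash
mkdir -p pics
cat > h.py <<'E'
import numpy as np, cv2
from scipy.spatial.transform import Rotation as R
from bench import sensors, optics, order, arm
def K(c):
    f=c["image"].shape[0]/2/np.tan(np.radians(c["fovy"])/2)
    return np.array([[f,0,c["cx"]],[0,f,c["cy"]],[0,0,1]])
def pose(c,s=None):
    if "origin" in c: return np.array(c["rotation"]).reshape(3,3),np.array(c["origin"])
    T=np.array(c["tool_from_camera"]);Rt=R.from_quat(s["orientation"]).as_matrix()
    return Rt@T[:3,:3],Rt@T[:3,3]+s["tcp_pos"]
def at_z(c,px,z,s=None):
    r,o=pose(c,s)
    n=cv2.undistortPoints(np.array(px,float).reshape(-1,1,2),K(c),np.array(c["dist_coeffs"],float))[:,0]
    d=np.c_[n,np.ones(len(n))]@r.T
    return o+d*((z-o[2])/d[:,2])[:,None]
E
python3 - <<'E'
from h import *
s=sensors.read_state(); print(s)
a=[optics.camera(n) for n in("scene","side","wrist")]
import pickle; pickle.dump((s,a),open("c0.pkl","wb"))
for n,c in zip("abc",a): print(pose(c,s)[1],pose(c,s)[0][:,2]); cv2.imwrite(f"pics/{n}.png",c["image"][...,::-1])
E
```

```text
{'time': 0.0, 'q': array([-1.20469927,  0.60016206, -0.00256574,  1.60013405,  0.00176168,
        0.94287147, -0.07979913]), 'dq': array([-0.00055597,  0.00260128,  0.00051867,  0.00126007, -0.00200047,
       -0.00302184,  0.00064045]), 'joint_torque': array([-1.87481630e-03, -7.76444793e+01,  1.56373356e+00, -2.58033961e+01,
        1.21403337e-02,  8.60037748e-03,  1.80053280e-05]), 'tcp_pos': array([310.44158797, 654.68341035, 247.38841559]), 'orientation': array([ 2.19567121e-01,  9.75597079e-01, -7.76675151e-04, -1.23353300e-04]), 'ft_force': array([0.83472216, 0.9283778 , 0.34426652]), 'ft_torque': array([ 0.00576432, -0.01322584, -0.01563618]), 'finger_force': 0.0, 'finger_gap': 85.23805969207508}Traceback (most recent call last):
  File "<stdin>", line 5, in <module>
  File "h.py", line 8, in pose
    if "origin" in c: return np.array(c["rotation"]).reshape(3,3),np.array(c["origin"])
                             ~~~~~~~~~~~~~~~~~~~~~~~~~~~~~~~^^^^^
ValueError: cannot reshape array of size 4 into shape (3,3)
```

```bash
sed -i 's/np.array(c\["rotation"\]).reshape(3,3)/R.from_quat(c["rotation"]).as_matrix()/' h.py
python3 - <<'E'
from h import *
import pickle; s,a=pickle.load(open("c0.pkl","rb"))
for n,c in zip("abc",a): print(pose(c,s)[1],pose(c,s)[0][:,2]); cv2.imwrite(f"pics/{n}.png",c["image"][...,::-1])
E
```

```text
[926.32625055 415.66615948 885.951034  ] [-0.34909249 -0.40912788 -0.8430592 ]
[  388.95836136 -1001.96191148   737.95376521] [ 0.16893983  0.81341164 -0.55661552]
[239.61629693 689.51640548 372.86877705] [ 0.27532407 -0.13131742 -0.95234048]
```

View pics/a.png

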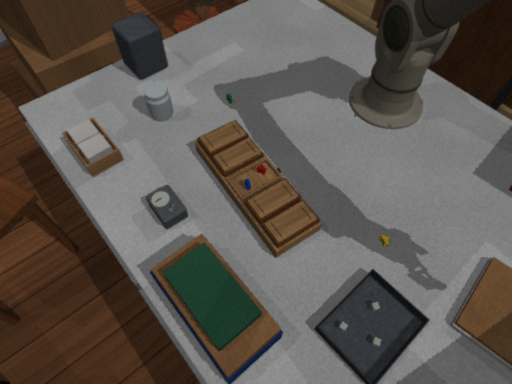

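View pics/b.png

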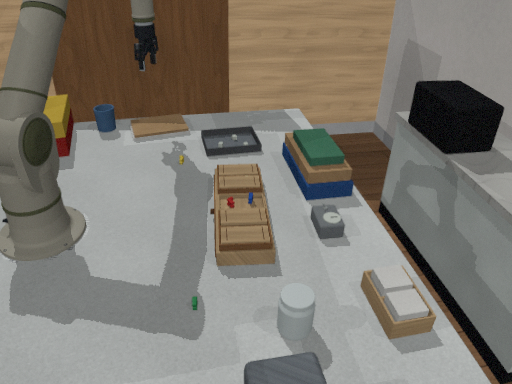

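The scene view shows the organiser from (225,122) to (300,240), with the bay and its meeples at about (255,178). The timer, jar and tray are well clear of it. I'll zoom in on the organiser.

Run:
```python
from h import *
import pickle; s,a=pickle.load(open("c0.pkl","rb"))
im=a[0]["image"][115:255,190:325,::-1]; im=cv2.resize(im,None,fx=4.2,fy=4.2,interpolation=cv2.INTER_CUBIC)
for i in range(0,140,20): cv2.putText(im,str(115+i),(0,int(i*4.2)+5),0,.4,(0,0,255));cv2.line(im,(0,int(i*4.2)),(8,int(i*4.2)),(0,0,255))
for i in range(0,135,20): cv2.putText(im,str(190+i),(int(i*4.2),12),0,.4,(0,0,255))
cv2.imwrite("pics/d.png",im)
```

```text
(no output)
```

View pics/d.png

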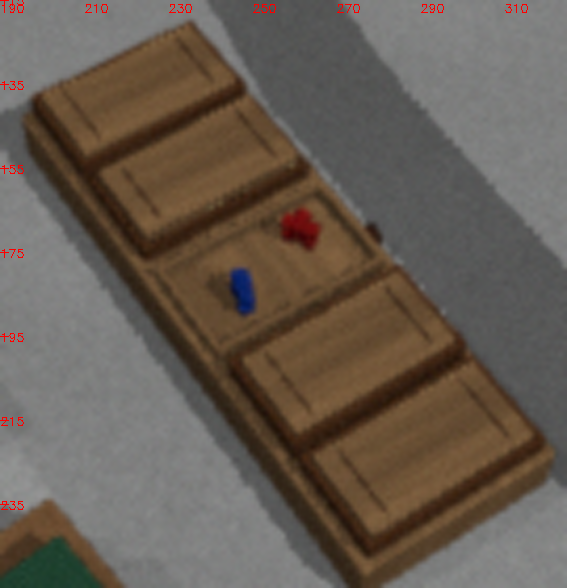

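Run:
```python
from h import *
import pickle; s,a=pickle.load(open("c0.pkl","rb"))
L=[[(305,447),(480,360),(545,440),(375,548)],[(235,357),(392,268),(462,345),(300,440)],[(97,170),(245,97),(307,160),(150,245)],[(35,97),(190,25),(243,85),(87,155)]]
C=[]
for l in L:
    p=at_z(a[0],np.array(l)/4.2+[190,115],66); C.append(p.mean(0)); e=p[1]-p[0]+p[2]-p[3]
    print(p.mean(0).round(1),np.linalg.norm(e)/2,np.degrees(np.arctan2(e[1],e[0])), np.linalg.norm(p[3]-p[0]))
C=np.array(C);d=C[0]-C[3];print(np.linalg.norm(d),np.degrees(np.arctan2(d[1],d[0])),C.mean(0))
Rt=R.from_quat(s["orientation"]).as_matrix();print(Rt.round(3))
```

```text
[574.  151.5  66. ] 124.32201874710437 171.72926804581118 75.4099973996565
[566.1  71.8  66. ] 120.05864723429703 173.76332577914457 69.37392608629722
[547.1 -97.8  66. ] 119.87530709403772 173.88710111034345 71.12007719748452
[ 537.7 -176.7   66. ] 122.1674713167148 171.91801724228458 63.19896167437477
330.1797674522053 83.68450311990645 [556.2314703  -12.81024299  66.        ]
[[-0.904  0.428 -0.001]
 [ 0.428  0.904 -0.001]
 [-0.    -0.002 -1.   ]]
```

Request:
carry_out(plan=[[[-1,-20,-18,0,0,0,-10],[-1,-41,-36,0,0,0,-19],[-1,-41,-36,0,0,0,-19],[-1,-41,-36,0,0,0,-19],[-1,-41,-36,0,0,0,-19],[-1,-41,-36,0,0,0,-19],[-1,-41,-36,0,0,0,-19],[-1,-41,-36,0,0,0,-19],[-1,-41,-36,0,0,0,-19],[-1,-41,-36,0,0,0,-19],[-1,-41,-36,5,0,0,-19],[-1,-41,-36,10,0,0,-19],[-1,-41,-36,10,0,0,-19],[-1,-41,-36,10,0,0,-19]]])

```text
time: 1.9
tcp_pos: [527.2, 155.0, 149.4]
orientation: [0.055, 0.998, 0.0, 0.0]
ft_force: [0.2, -0.3, 0.8]
finger_gap: 0.4
finger_force: 0.0
```

Run:
```python
from h import *
import pickle
s=sensors.read_state(); c=optics.camera("wrist"); pickle.dump((s,c),open("c1.pkl","wb"))
print(s["time"],s["tcp_pos"],R.from_quat(s["orientation"]).as_matrix().round(3),s["ft_force"],s["finger_gap"],arm.tip_extent)
cv2.imwrite("pics/e.png",c["image"][...,::-1])
```

```text
1.9 [527.23120593 154.9708793  149.4404314 ] [[-0.994  0.11   0.001]
 [ 0.11   0.994  0.   ]
 [-0.001  0.    -1.   ]] [ 0.23333113 -0.25098469  0.7694367 ] 0.41035465087556805 17.0
```

View pics/e.png

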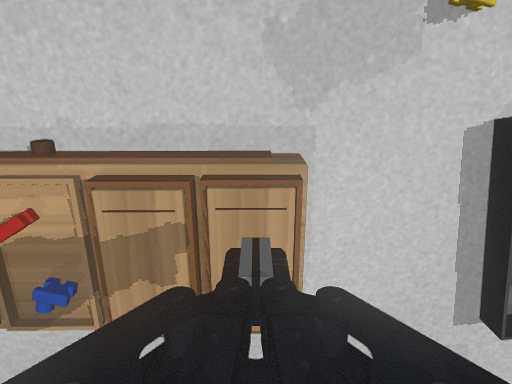

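The fingertips are over the outermost lid, whose -x edge runs from (206,186) to (299,186). The next lid's edge runs from (92,187) to (191,187).

Run:
```python
from h import *
import pickle
s,c=pickle.load(open("c1.pkl","rb"))
p=at_z(c,[(206,186),(299,186),(92,187),(191,187),(252,208)],66,s); print(p.round(1))
Rt=R.from_quat(s["orientation"]).as_matrix()
print(((p-s["tcp_pos"])@Rt).round(1))
```

```text
[[508.4 124.9  66. ]
 [515.3 187.3  66. ]
 [500.8  48.5  66. ]
 [508.  114.7  66. ]
 [527.6 154.   66. ]]
[[  15.4  -32.    83.4]
 [  15.5   30.8   83.4]
 [  14.6 -108.7   83.4]
 [  14.7  -42.2   83.4]
 [  -0.4   -1.    83.4]]
```

Request:
carry_out(plan=[[[-1,0,0,4,0,0,0],[-1,0,0,6.2,0,0,0],[-1,0,0,6.2,0,0,0],[-1,0,0,6.2,0,0,0]]])

```text
time: 2.45
tcp_pos: [527.8, 154.5, 88.0]
orientation: [0.056, 0.998, 0.0, 0.001]
ft_force: [-0.2, 0.8, 1.5]
finger_gap: 0.0
finger_force: 0.0
```

Request:
carry_out(plan=[[[-1,0,0,0.1,0,0,0],[-1,0,0,0.1,0,0,0]]])

```text
time: 2.7
tcp_pos: [527.2, 154.2, 86.1]
orientation: [0.056, 0.998, 0.0, 0.001]
ft_force: [0.3, -0.3, -0.2]
finger_gap: -0.0
finger_force: 0.0
```

Request:
carry_out(plan=[[[-1,0,0,0.1,0,0,0],[-1,0,0,0.1,0,0,0]]])

```text
time: 2.95
tcp_pos: [526.9, 154.1, 84.3]
orientation: [0.056, 0.998, -0.0, 0.0]
ft_force: [0.3, 0.0, -0.2]
finger_gap: -0.2
finger_force: 0.0
```

Request:
carry_out(plan=[[[-1,0,0,0.1,0,0,0],[-1,0,0,0.1,0,0,0]]])

```text
time: 3.2
tcp_pos: [526.8, 154.1, 83.2]
orientation: [0.056, 0.998, -0.0, -0.0]
ft_force: [0.3, 0.5, -0.7]
finger_gap: 0.2
finger_force: 0.0
```

Request:
carry_out(plan=[[[-1,0,0,0.1,0,0,0],[-1,0,0,0.1,0,0,0]]])

```text
time: 3.45
tcp_pos: [526.8, 154.1, 82.2]
orientation: [0.056, 0.998, -0.0, -0.0]
ft_force: [-0.4, -0.6, -0.2]
finger_gap: -0.2
finger_force: 0.0
```

Request:
carry_out(plan=[[[-1,0,0,0.1,0,0,0],[-1,0,0,0.1,0,0,0]]])

```text
time: 3.7
tcp_pos: [526.8, 154.1, 81.2]
orientation: [0.056, 0.998, -0.0, -0.0]
ft_force: [-0.1, 0.3, 0.4]
finger_gap: 0.2
finger_force: 0.0
```

Request:
carry_out(plan=[[[-1,0,0,0.1,0,0,0],[-1,0,0,0.1,0,0,0]]])

```text
time: 3.95
tcp_pos: [526.8, 154.1, 80.2]
orientation: [0.056, 0.998, -0.0, -0.0]
ft_force: [-0.0, -0.8, -0.4]
finger_gap: -0.2
finger_force: 0.0
```

Request:
carry_out(plan=[[[-1,0,0,0.1,0,0,0],[-1,0,0,0.1,0,0,0]]])

```text
time: 4.2
tcp_pos: [526.9, 154.1, 80.1]
orientation: [0.056, 0.998, 0.0, 0.0]
ft_force: [-1.4, -1.4, 12.3]
finger_gap: -0.3
finger_force: 5.8
```

Run:
```python
from h import *
import pickle; s,a=pickle.load(open("c0.pkl","rb"))
b=[optics.camera("scene"),optics.camera("side")]; pickle.dump(b,open("c2.pkl","wb"))
def cr(c,x,y,w,h,f): return cv2.resize(c["image"][y:y+h,x:x+w,::-1],None,fx=f,fy=f,interpolation=cv2.INTER_CUBIC)
t=np.hstack([cr(a[0],235,170,95,85,4),cr(b[0],235,170,95,85,4)])
t2=np.hstack([cr(a[1],205,155,95,60,4),cr(b[1],205,155,95,60,4)])
cv2.imwrite("pics/f.png",np.vstack([t,t2]))
```

```text
(no output)
```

View pics/f.png

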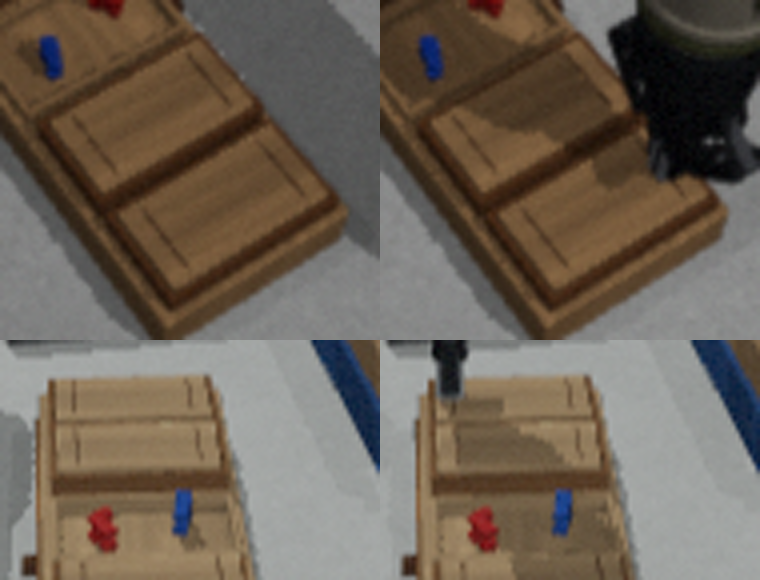

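L1 hasn't moved: its +x edge is at (115,213) and (178,293) in the crop both before and during a 12 N press, so it is home. L2 is next.

Request:
carry_out(plan=[[[-1,0,0,-2,0,0,0],[-1,0,-4,-2,0,0,0],[-1,0,-7.8,-2,0,0,0],[-1,0,-7.8,-1,0,0,0],[-1,0,-7.8,-0.7,0,0,0],[-1,0,-7.8,-0.7,0,0,0],[-1,0,-7.8,-0.7,0,0,0]]])

```text
time: 5.18
tcp_pos: [518.3, 77.6, 86.3]
orientation: [0.055, 0.998, 0.0, 0.0]
ft_force: [0.0, -0.6, -0.6]
finger_gap: -0.1
finger_force: 0.0
```

Request:
carry_out(plan=[[[-1,0,0,0.1,0,0,0],[-1,0,0,0.1,0,0,0]]])

```text
time: 5.42
tcp_pos: [518.2, 76.9, 85.3]
orientation: [0.055, 0.998, 0.0, 0.0]
ft_force: [0.8, 0.8, 0.5]
finger_gap: 0.2
finger_force: 0.0
```

Request:
carry_out(plan=[[[-1,0,0,0.1,0,0,0],[-1,0,0,0.1,0,0,0]]])

```text
time: 5.68
tcp_pos: [518.2, 76.6, 84.3]
orientation: [0.056, 0.998, -0.0, -0.0]
ft_force: [-0.5, -0.2, -0.3]
finger_gap: 0.2
finger_force: 0.0
```

Request:
carry_out(plan=[[[-1,0,0,0.1,0,0,0],[-1,0,0,0.1,0,0,0]]])

```text
time: 5.92
tcp_pos: [518.3, 76.6, 83.6]
orientation: [0.056, 0.998, 0.0, 0.0]
ft_force: [-1.7, -0.3, 6.1]
finger_gap: 0.2
finger_force: 3.0
```

```bash
cat > tip.py <<'E'
from h import *
import pickle; s,a=pickle.load(open("c0.pkl","rb"))
c=optics.camera("scene"); cv2.imwrite(f"pics/t{sensors.read_state()['time']:.1f}.png",c["image"][...,::-1])
g=[cv2.cvtColor(i["image"],cv2.COLOR_RGB2GRAY).astype(np.float32) for i in (a[0],c)]
E={"L1":(271,233),"L2":(254,210),"L3":(219.5,164.5),"L4":(205,145)}
for n,(x,y) in E.items():
    t,w=[cv2.getRectSubPix(i,(k,k),(x+3,y-1)) for i,k in zip(g,(21,33))]
    W=np.eye(2,3,dtype=np.float32); W[:,2]=6
    try: cc,W=cv2.findTransformECC(t,w,W,cv2.MOTION_TRANSLATION,(3,200,1e-5)); print(n,cc,W[:,2]-6)
    except cv2.error as e: print(n,"ecc fail")
E
python3 tip.py
```

```text
L1 0.9896650584871025 [ 0.08292484 -0.08499479]
L2 0.993827705042201 [ 0.04203415 -0.05403376]
L3 0.8233507959720837 [ 0.19264174 -0.11275673]
L4 0.8876688130457949 [ 0.5805483  -0.02391052]
```

L2 is home too, since its image shift is about 0. On to L3, passing high over the meeples.

Request:
carry_out(plan=[[[-1,0,0,-4,0,0,0],[-1,0,-6,-4,0,0,0],[-1,0,-12,-4,0,0,0],[-1,0,-17.2,-4,0,0,0],[-1,0,-17.2,-4,0,0,0],[-1,0,-17.2,-1,0,0,0],[-1,0,-17.2,-0.3,0,0,0],[-1,0,-17.2,-0.3,0,0,0],[-1,0,-17.2,-0.3,0,0,0]]])

```text
time: 7.1
tcp_pos: [499.5, -93.8, 86.9]
orientation: [0.055, 0.998, 0.0, 0.0]
ft_force: [-0.6, -1.1, -0.0]
finger_gap: -0.3
finger_force: 0.0
```

Request:
carry_out(plan=[[[-1,0,0,0.1,0,0,0],[-1,0,0,0.1,0,0,0]]])

```text
time: 7.35
tcp_pos: [499.3, -94.3, 85.7]
orientation: [0.056, 0.998, -0.0, 0.0]
ft_force: [0.2, -0.4, -0.3]
finger_gap: 0.3
finger_force: 0.0
```

Request:
carry_out(plan=[[[-1,0,0,0.1,0,0,0],[-1,0,0,0.1,0,0,0]]])

```text
time: 7.6
tcp_pos: [499.2, -94.4, 84.3]
orientation: [0.056, 0.998, -0.0, 0.0]
ft_force: [0.1, 0.4, 0.9]
finger_gap: 0.4
finger_force: 0.1
```

Request:
carry_out(plan=[[[-1,0,0,0.1,0,0,0],[-1,0,0,0.1,0,0,0]]])

```text
time: 7.85
tcp_pos: [499.0, -94.3, 83.2]
orientation: [0.056, 0.998, -0.0, -0.0]
ft_force: [0.0, 1.0, 0.5]
finger_gap: 0.2
finger_force: 0.2
```

Request:
carry_out(plan=[[[-1,0,0,0.1,0,0,0],[-1,0,0,0.1,0,0,0]]])

```text
time: 8.1
tcp_pos: [499.1, -94.3, 82.2]
orientation: [0.056, 0.998, -0.0, -0.0]
ft_force: [-0.8, 0.1, 0.2]
finger_gap: -0.1
finger_force: 0.2
```

Request:
carry_out(plan=[[[-1,0,0,0.1,0,0,0],[-1,0,0,0.1,0,0,0]]])

```text
time: 8.35
tcp_pos: [499.1, -94.3, 81.6]
orientation: [0.056, 0.998, -0.0, 0.0]
ft_force: [-1.5, -0.1, 6.3]
finger_gap: 0.4
finger_force: 3.3
```

```bash
python3 tip.py
```

```text
L1 0.9903510806949036 [ 0.0838418  -0.09350395]
L2 0.9942173067025024 [ 0.07936859 -0.04767799]
L3 0.9832912532146686 [ 0.39544535 -0.8976836 ]
L4 0.8699444802759004 [-0.4118333  -0.17532253]
```

L3 gave about 3 mm at roughly 0.2 N and then stopped firmly, and its far edge rose in the image. It is the rocking lid. I'll go to its middle now.

Request:
carry_out(plan=[[[-1,0,0,-1,0,0,0],[-1,0,0,-2,0,0,0],[-1,-4.5,0,-2,0,0,0],[-1,-4.5,0,-2,0,0,0],[-1,-4.5,0,-1,0,0,0],[-1,-4.5,0,-0.5,0,0,0],[-1,-4.5,0,-0.5,0,0,0],[-1,-4.5,0,-0.5,0,0,0]]])

```text
time: 9.4
tcp_pos: [543.6, -99.3, 86.3]
orientation: [0.056, 0.998, -0.0, -0.0]
ft_force: [0.2, 0.1, 0.7]
finger_gap: 0.1
finger_force: 0.0
```

Request:
carry_out(plan=[[[-1,0,0,0.1,0,0,0],[-1,0,0,0.1,0,0,0]]])

```text
time: 9.65
tcp_pos: [543.9, -99.3, 85.4]
orientation: [0.056, 0.998, -0.0, 0.0]
ft_force: [0.7, 0.0, -0.2]
finger_gap: -0.1
finger_force: 0.0
```

Request:
carry_out(plan=[[[-1,0,0,0.1,0,0,0],[-1,0,0,0.1,0,0,0]]])

```text
time: 9.9
tcp_pos: [544.0, -99.3, 84.6]
orientation: [0.056, 0.998, -0.0, 0.0]
ft_force: [-0.6, 1.0, 3.3]
finger_gap: -0.0
finger_force: 2.0
```

Request:
carry_out(plan=[[[-1,0,0,0.05,0,0,0],[-1,0,0,0.05,0,0,0]]])

```text
time: 10.15
tcp_pos: [544.0, -99.4, 84.4]
orientation: [0.056, 0.998, -0.0, 0.0]
ft_force: [-1.4, 1.3, 10.5]
finger_gap: 0.2
finger_force: 4.7
```

Request:
carry_out(plan=[[[-1,0,0,0.05,0,0,0],[-1,0,0,0.05,0,0,0]]])

```text
time: 10.4
tcp_pos: [544.0, -99.3, 84.0]
orientation: [0.056, 0.998, -0.0, 0.0]
ft_force: [-2.7, 0.8, 11.0]
finger_gap: 0.4
finger_force: 5.4
```

Request:
carry_out(plan=[[[-1,0,0,0.1,0,0,0],[-1,0,0,0.1,0,0,0]]])

```text
time: 10.65
tcp_pos: [543.9, -99.3, 83.0]
orientation: [0.056, 0.998, -0.0, 0.0]
ft_force: [-1.5, 0.5, 10.3]
finger_gap: 0.0
finger_force: 5.4
```

Request:
carry_out(plan=[[[-1,0,0,0.1,0,0,0],[-1,0,0,0.1,0,0,0]]])

```text
time: 10.9
tcp_pos: [544.0, -99.3, 82.0]
orientation: [0.056, 0.998, -0.0, 0.0]
ft_force: [-1.7, 1.4, 11.0]
finger_gap: 0.1
finger_force: 5.4
```

Request:
carry_out(plan=[[[-1,0,0,0.1,0,0,0],[-1,0,0,0.1,0,0,0]]])

```text
time: 11.15
tcp_pos: [544.0, -99.3, 81.0]
orientation: [0.056, 0.998, -0.0, 0.0]
ft_force: [-2.6, 0.5, 11.8]
finger_gap: 0.1
finger_force: 5.4
```

It is sinking steadily at about 11 N. I'll press on to the stop.

Request:
carry_out(plan=[[[-1,0,0,0.1,0,0,0],[-1,0,0,0.1,0,0,0]]])

```text
time: 11.4
tcp_pos: [544.0, -99.3, 80.1]
orientation: [0.056, 0.998, -0.0, 0.0]
ft_force: [-2.4, 0.2, 12.0]
finger_gap: 0.1
finger_force: 6.0
```

Request:
carry_out(plan=[[[-1,0,0,0.1,0,0,0],[-1,0,0,0.1,0,0,0]]])

```text
time: 11.65
tcp_pos: [544.0, -99.3, 80.0]
orientation: [0.056, 0.998, -0.0, 0.001]
ft_force: [-5.2, 1.2, 25.4]
finger_gap: 0.1
finger_force: 12.4
```

Request:
carry_out(plan=[[[-1,0,0,0.05,0,0,0],[-1,0,0,0.05,0,0,0]]])

```text
time: 11.9
tcp_pos: [544.0, -99.3, 80.0]
orientation: [0.056, 0.998, -0.0, 0.001]
ft_force: [-6.9, 1.8, 31.3]
finger_gap: 0.1
finger_force: 15.5
```

It stopped firmly 4.5 mm lower, at 31 N. I'll lift off, then check that it stays down.

Request:
carry_out(plan=[[[-1,0,0,-0.3,0,0,0],[-1,0,0,-2,0,0,0],[-1,0,0,-7,0,0,0],[-1,0,0,-12,0,0,0],[-1,0,0,-15,0,0,0],[-1,0,0,-15,0,0,0],[-1,0,0,-15,0,0,0],[-1,0,0,-15,0,0,0]]])

```text
time: 12.9
tcp_pos: [543.2, -99.3, 226.8]
orientation: [0.056, 0.998, 0.0, -0.001]
ft_force: [-0.4, -0.7, 0.4]
finger_gap: 0.2
finger_force: 0.0
```

```bash
python3 tip.py
python3 - <<'E'
from h import *
import pickle; s,a=pickle.load(open("c0.pkl","rb"))
b=[optics.camera("scene"),optics.camera("side")]
def cr(c,x,y,w,h,f): return cv2.resize(c["image"][y:y+h,x:x+w,::-1],None,fx=f,fy=f,interpolation=cv2.INTER_CUBIC)
cv2.imwrite("pics/g.png",np.vstack([np.hstack([cr(i,190,115,90,75,4) for i in (a[0],b[0])]),np.hstack([cr(i,200,180,90,70,4) for i in (a[1],b[1])])]))
E
```

```text
L1 0.989617926209545 [ 0.0955677  -0.06501627]
L2 0.9939786683254066 [ 0.0808506  -0.02162313]
L3 0.979759714387126 [0.10381985 0.5393481 ]
L4 0.9892421702105932 [ 0.08305073 -0.02054024]
```

View pics/g.png

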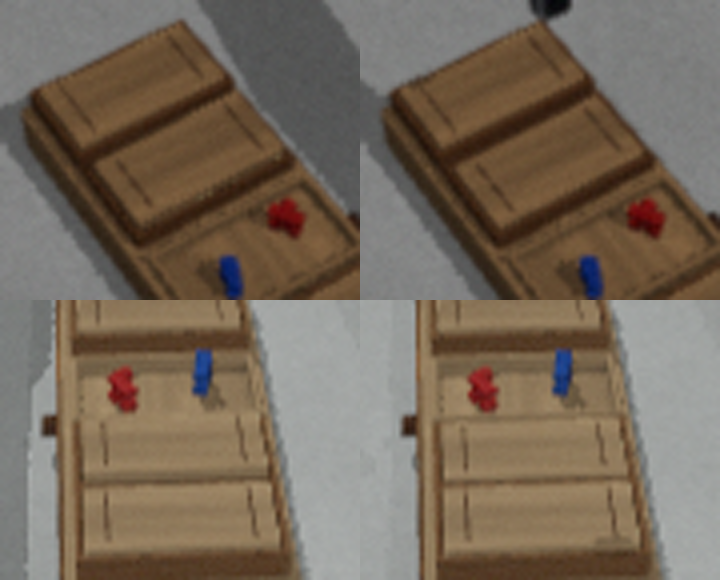

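The third lid stays lower and level after release: in the right-hand crop at about (555,165) its front edge has dropped. The meeples and the other lids haven't moved.

```bash
python3 -c "
from bench import order; print(order.job_done())"
```

```text
the job is handed in; nothing more can be done
None
```

The rocking lid was the one at y = -86 mm on the organiser: it tipped under an end press, then sank 4.5 mm to a firm stop when pressed in the middle, and it lay lower and level after release; the job is handed in, with no verdict shown.

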